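Shut the braai tray lid and lock it with the square key

ROBOT

A 6-joint arm with a two-finger parallel gripper is mounted at the origin on the work surface. World frame = base frame: x ahead of the robot, y to its left, z up, the work surface at z = 0. Lengths are in m, angles in rad, forces in N, time in s.
With the tool pointing down it reaches from about 0.25 to 0.775 m from the base axis. Payload 4 kg.
Tool frame: the origin (TCP) lies at the very end of the fingers, on their centre line; the grasp point (between the pads) lies 19 mm behind it; z points along the fingers, y is the direction in which the jaws open and shut (so a half turn about z gives the same grasp; the last joint's range is limited). The gripper opens to 94 mm and grips with 3 to 60 N. Pads are 16 mm wide; open, the fingers measure 119 mm over their backs; the gripper's body (75 mm by 177 mm) begins 78 mm behind the grasp point.
Start: joints at [-0.103, 0.087, 1.371, -0, 1.684, -0.103], TCP at [0.55, -0, 0.206] pointing down, gripper open.
Joint ranges: [-3.1, 3.1], [-0.76, 2.03], [0.27, 2.55], [-1.08, 4.22], [0.17, 2.65], [-2.57, 2.57]. Speed limits (rad/s): [2.79, 2.79, 3.14, 3.14, 3.14, 3.14].

INTERFACE

Orientations are given as [roll, pitch, yaw] about the fixed x, y, z axes, in that order (R = Rz(yaw) Ry(pitch) Rx(roll)).
In Python, from bench import robot, snapshot, calibration gives the robot as it stands. The module is installed in compiled form; this text tells all that it offers.
- The arm moves only by the tool servo_tool, never from a script. Its argument "series" is text: rows parted by semicolons, each of 5 numbers parted by spaces: the closure, from -1 (fully open) to 1 (shut), then the shift along the tool's x, y, z in cm, then the turn about the tool's z in rad. A call has 1 to 20 rows; each row is the pose to reach, as a shift and turn from the pose commanded when the call began, along the tool's axes at that moment; what a row does not reach only later rows make up. A row lasts 1/12 s, in which the tool goes at most 41.7 mm and 7.16 degrees, less where a joint would pass 70% of its speed; a pose out of reach is approached as far as the arm can. A call with a gripper value outside its range is refused whole. The fingers move at their own pace and stop on an object; the grip force is fixed at half the most. Time passes only in rows, so rows that repeat a pose let the fingers close. It gives the time, the measured TCP pose, the force and the opening at its end, in the units of the state.
- robot.get_obs(): the state, without advancing time (a new reading comes with each control period).
- snapshot(name): name is "scene" or "side" or "wrist"; returns (picture, depth): 480x640x3 uint8, red, green, blue; 480x640 float32, m along the optical axis (not along the pixel's ray), 0 where there is no reading.
- calibration(name): a dict with "fx", "fy", "cx", "cy" (pixels), "rvec" (rotation vector, rad) and "tvec" (3), from world to camera coordinates, as OpenCV has them; the wrist camera has in their place "tool_from_camera" (4x4, takes a point from camera to tool coordinates, whose origin is the TCP and whose axes are the flange's). Camera axes: x right, y down, z forward; pixel columns grow to the right and rows downward; lengths in m; the calibration is good to about 2 mm. A picture is of the moment at which its call begins: read the wrist's pose just before it. calibration takes no time and is no camera call.
- robot.close_job(): hands the job in, once; it reports no verdict.
The state is a dict: "time": time; "joint_positions": joint angles; "qvel": joint speeds; "joint_torque": joint torques, N m; "tool_pos": TCP position; "ee_rot": TCP orientation; "wrist_force": force on the tool from outside, world axes, zero at the start; "wrist_torque": the same for the moment, N m; "width": finger opening in m.
Only numpy, scipy, OpenCV 4.12 (cv2) and the standard library are available. Lean on these libraries where they do the work, as an engineer would, in place of code of your own. Each camera call takes 0.05 s, during which the arm holds its last target. There are 200 camera calls.

TASK

Push the aluminium lid of the braai tray fully shut. Then take the yellow-headed key from its wooden stand, seat its square tip fully home in the recess of the red latch knob and, with the key alone, turn the knob clockwise (seen from above) as far as its stop so that the steel tongue lies over the lid. Let go and leave the key standing in the knob, and leave everything else on the table where it is.

Things in the scene. Friction and masses are not known exactly. Their poses are not given: they have to be found in the camera images.
- tray: Fixed dark steel braai tray, open top, 200 x 200 mm and 70 mm high; origin at the centre of its underside on the table, z up. Its front (-x, toward the robot) carries a fixed post 60 x 60 mm, 60 mm high, centred 138 mm in front of the origin; the red latch knob stands on the post. The tray may stand on the left or the right of the robot, slightly turned about z.
- lid (a joint): Angle (rad) of the aluminium lid, 200 x 200 x 8 mm, 0.35 kg: 0 = shut and level, growing as the front edge rises. It starts partly open (about 0.5 to 1.05). Its hinge lies along the tray's far (+x) top edge and is stiff: the lid stays where it is left, and is shut by pressing its upper face down with about 2 to 6 N; it has a stop at 0. Shut, its upper face is 79 mm above the table.
- lid_hinge (a point): Middle of the lid's hinge line, 100 mm behind the tray's origin (tray +x) and 70 mm up. Axes turn with the lid: y along the hinge, -x from the hinge to the free front edge (200 mm away), z normal to the lid; the upper face is at z = +8 mm.
- lid_edge (a point): Middle of the lid's free front edge, on its upper face. A dark wooden lip 60 mm wide sticks out 19 mm from this edge, 62 mm to the -y side.
- latch (a joint): Angle (rad) of the red captive latch knob: turns about the vertical, growing clockwise seen from above, with stops at 0 and 1.4. At 1.4 its steel tongue (reaching 62 mm from the knob axis, seen only: nothing touches it) points to the tray's +x, over the lid. Starts unlocked at 0.1 to 0.4, friction about 0.1 N m, stays where it is left.
- recess_floor (a point): Centre of the floor of the square recess in the top of the red knob, on the knob's axis; z up, x and y along the recess's sides, turning with the knob. Recess: 20.5 mm square, 32 mm deep, with a 3 mm chamfer at the mouth; the knob is 46 x 46 mm (63 mm over its seen-only grip lobes), its top 100 mm above the table and 32 mm above this point. The key turns about 0.15 rad in it before the sides bite; any of the four quarter turns fits.
- stand: Fixed dark wooden block 100 x 100 x 60 mm that holds the key upright in a 21.5 mm square hole 50 mm deep at its centre; origin at the centre of its underside. It stands on the other side of the robot from the tray.
- key: Loose key, 131 mm long, about 0.22 kg, standing upright in the stand, its tip 10 mm above the table. Origin at the centre of its tip end; z up along the shank. Steel shank 18 mm square, 95 mm long, its last 9 mm tapering to 13 mm; on top a yellow bar head 66 mm along x, 24 mm along y (grip across this) and 36 mm high.
- key_head (a point): Centre of the key's yellow head, 113 mm above its tip; axes as the key's.
- key_tip (a point): Centre of the key's tip end; axes as the key's.
- tongs: Bystander: steel tongs lying, about 240 mm long, 16 mm high; origin near the middle.
- basting_brush: Bystander: red basting brush lying, about 205 mm long, 20 mm high; origin near the middle.
- jar: Bystander: empty clear glass jar, 80 mm wide, 110 mm high; origin at the centre of its base.
- spice_pot: Bystander: spice pot with a black cap, 60 mm wide, 85 mm high; origin at the centre of its base.
- bowl: Bystander: blue bowl, 110 mm wide, 45 mm high; origin at the centre of its base.
- lighter: Bystander: black plastic lighter with a steel nozzle, lying, 180 mm long, 20 mm high; origin near the middle.
Mind the look-alikes: they are no part of the job. There is more than one size of the key; the one meant has the size given above.

How it is judged:
On the way, in this order (a step that is already met when the one before it is completed fails the run):
1. the lid is pushed fully shut (within 0.06 rad) with the latch still unlocked (below 0.6 rad) (value of joint lid below 0.06 rad and value of joint latch below 0.6 rad), for 0.2 s.
2. the key's tip is fully home in the knob's recess: within 6 mm of its floor and 5 mm of its axis (z of key_tip in the frame of recess_floor below 0.006 m and horizontal distance between key_tip and recess_floor below 0.005 m), for 0.2 s.
3. the knob is turned to its stop (beyond 1.25 of 1.4 rad) with the key in the recess (value of joint latch above 1.25 rad and value of joint lid below 0.06 rad and z of key_tip in the frame of recess_floor below 0.012 m and horizontal distance between key_tip and recess_floor below 0.006 m), for 0.2 s.
At the end, for the whole second after the job is handed in: The lid is shut (within 0.06 rad), the knob stands at its clockwise stop (beyond 1.25 of 1.4 rad), and the released key stands at rest in the knob, upright within 0.15 rad, its tip within 6 mm of the recess floor and 5 mm of its axis (all of step 2 and value of joint lid below 0.06 rad and value of joint latch above 1.25 rad and angle between key's own z axis and vertical below 0.15 rad and linear speed of key below 0.02 m/s and contact force between the fingers and key below 0.1 N); the robot touches nothing.
It fails at once if the latch is turned (beyond 0.6 rad) while the lid is open (beyond 0.12 rad) (value of joint latch above 0.6 rad and value of joint lid above 0.12 rad).
It fails at once if the knob is turned past 0.6 rad without the key in its recess (value of joint latch between 0.6 and 1.2 rad and (z of key_tip in the frame of recess_floor above 0.03 m or horizontal distance between key_tip and recess_floor above 0.01 m)).
It fails at once if a bystander is moved by more than 40 mm (distance of any of tongs, basting_brush, jar, spice_pot, bowl, lighter from where it was at the start of the episode above 0.04 m).
It fails at once if the jar, spice pot or bowl is tipped by more than 0.5 rad (angle between any of jar, spice_pot, bowl's own z axis and vertical above 0.5 rad).
It fails at once if the robot's fingers press on the latch knob (contact force between the fingers and latch above 3 N).
It also fails if it takes over 67 s, if anything falls off the work surface, if the arm or the gripper's body presses on something with over 40 N, if the wrist force passes 120 N, or if a joint passes its speed limit or range.

## Working session

There is one attempt and no reset: what is moved stays moved. The work goes in short steps, Python scripts to look and compute and a tool call to move; the robot and the scene stay as the last step left them, time stands still between calls to the robot, and variables do not carry over. Pictures are saved under pics/ and viewed, about 8 in all and at most 12, crops included, and the job is handed in when it is done.

Besides the shell and the picture viewer there is one more tool, called as a command line: name --argument value ..., lists and objects as JSON in quotes. servo_tool: Moves the arm, as the interface text tells. Its arguments: {"type":"object","properties":{"series":{"type":"string"}},"required":["series"]}

```bash
mkdir -p pics; cat > h.py <<'E'
import numpy as np, cv2
from scipy.spatial.transform import Rotation as R
from bench import robot, snapshot, calibration
def cam(name,obs=None):
    c=calibration(name); K=np.array([[c['fx'],0,c['cx']],[0,c['fy'],c['cy']],[0,0,1.]])
    if name=='wrist':
        T=np.eye(4);T[:3,:3]=R.from_euler('xyz',obs['ee_rot']).as_matrix();T[:3,3]=obs['tool_pos']
        return K,T@np.array(c['tool_from_camera'])
    T=np.eye(4);T[:3,:3]=cv2.Rodrigues(np.array(c['rvec'],float))[0];T[:3,3]=np.ravel(c['tvec'])
    return K,np.linalg.inv(T)
def take(name,tag):
    o=robot.get_obs(); p,d=snapshot(name); K,T=cam(name,o)
    cv2.imwrite(f'pics/{tag}.png',p[:,:,::-1]); np.savez(f'pics/{tag}.npz',p=p,d=d,K=K,T=T); return p,d,K,T
def load(tag):
    z=np.load(f'pics/{tag}.npz'); return z['p'],z['d'],z['K'],z['T']
def cloud(d,K,T):
    v,u=np.mgrid[:480,:640]; P=np.stack([(u-K[0,2])/K[0,0]*d,(v-K[1,2])/K[1,1]*d,d],-1)
    return P@T[:3,:3].T+T[:3,3]
def onz(K,T,u,v,z):
    r=T[:3,:3]@np.array([(u-K[0,2])/K[0,0],(v-K[1,2])/K[1,1],1]); return T[:3,3]+r*(z-T[2,3])/r[2]
E
python3 - <<'E'
from h import *
print(robot.get_obs())
for n in('scene','side'):
    p,d,K,T=take(n,n); print(n,T.round(3).tolist(),K[0,0])
E
```

```text
{'time': 0.0, 'joint_positions': array([-1.03111052e-01,  8.79197376e-02,  1.37220706e+00,  1.66835780e-06,
        1.68358671e+00, -1.03104708e-01]), 'qvel': array([-0.0002026 , -0.00019692, -0.00073889, -0.00090207,  0.00093449,
        0.00132009]), 'joint_torque': array([ 1.28542815e-03, -3.40182602e+01, -3.02423716e+01,  7.18220207e-02,
        3.29729996e-02, -1.13141955e-04]), 'tool_pos': array([5.49468554e-01, 4.48792800e-05, 2.04347384e-01]), 'ee_rot': array([-3.13948323e+00, -2.19931988e-04,  1.57078994e+00]), 'wrist_force': array([ 0.88485655, -0.31186692,  0.40045251]), 'wrist_torque': array([0.00272651, 0.00357657, 0.03004078]), 'width': 0.09437272312766494}
scene [[0.84, 0.441, -0.315, 0.997], [0.542, -0.668, 0.51, -0.669], [0.015, -0.599, -0.8, 1.149], [0.0, 0.0, 0.0, 1.0]] 501.9389736476167
side [[0.998, -0.043, 0.041, 0.563], [-0.057, -0.519, 0.853, -0.931], [-0.016, -0.854, -0.521, 0.69], [0.0, 0.0, 0.0, 1.0]] 486.9750823931138
```

View pics/scene.png

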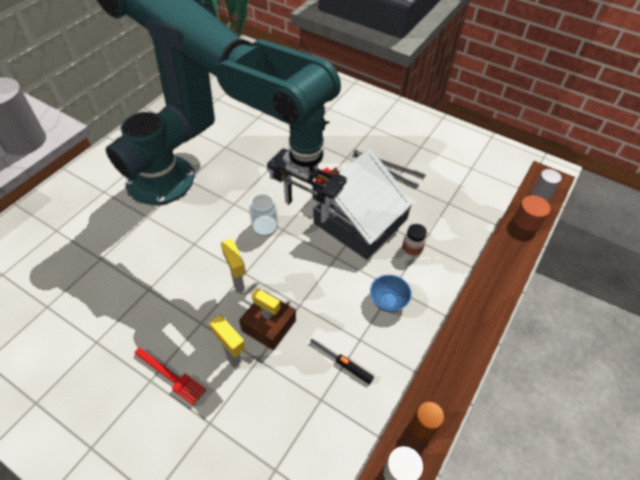

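View pics/side.png

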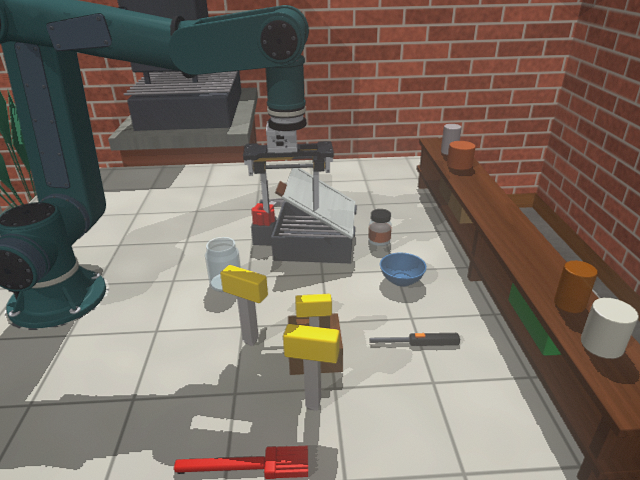

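The two views show three yellow-headed keys. One stands in the dark block (side about 314,306) and two stand free (245,285 and 312,343). The tray is on the left, with its red knob near (263,214). Next I'll measure them from the depth.

```bash
cat > m.py <<'E'
from h import *
for n in('scene','side'):
    p,d,K,T=load(n); X=cloud(d,K,T); h=cv2.cvtColor(p,cv2.COLOR_RGB2HSV)
    ok=(d>0)&(X[...,0]>.1)&(X[...,0]<.95)&(abs(X[...,1])<.6)
    for nm,m in(('yel',(h[...,0]>20)&(h[...,0]<35)&(h[...,1]>150)),('red',((h[...,0]<6)|(h[...,0]>174))&(h[...,1]>170)&(h[...,2]>90)),('blue',(h[...,0]>100)&(h[...,0]<125)&(h[...,1]>120)&(h[...,2]>60))):
        k,l,s,c=cv2.connectedComponentsWithStats((m&ok).astype(np.uint8))
        for i in range(1,k):
            if s[i,4]<60: continue
            Q=X[l==i]; q=Q[Q[:,2]>np.percentile(Q[:,2],97)-.006]
            r=cv2.minAreaRect(q[:,:2].astype(np.float32)*1000)
            print(n,nm,c[i].round(),s[i,4],'z',np.percentile(Q[:,2],[3,97]).round(3),'top c',np.round(r[0]),np.round(r[1]),round(r[2],1))
    # lid: plane fit grey bright pts above tray, y>0
    m=ok&(X[...,2]>.1)&(X[...,2]<.28)&(X[...,1]>.08)&(X[...,0]>.4)&(h[...,1]<50)&(h[...,2]>120)
    Q=X[m]; print('lid pts',len(Q),Q.min(0).round(3),Q.max(0).round(3))
    best=None;rng=np.random.default_rng(0)
    for _ in range(300):
        a=Q[rng.choice(len(Q),3,False)]; nn=np.cross(a[1]-a[0],a[2]-a[0]); L=np.linalg.norm(nn)
        if L<1e-6: continue
        nn/=L; w=abs((Q-a[0])@nn)<.004
        if best is None or w.sum()>best.sum(): best=w
    q=Q[best];c0=q.mean(0);nn=np.linalg.svd(q-c0,full_matrices=False)[2][2];nn*=np.sign(nn[2])
    print(' n',nn.round(3),'angle',np.arccos(nn[2]).round(3),'yaw',np.arctan2(-nn[1],-nn[0]).round(3),len(q),q.min(0).round(3),q.max(0).round(3),c0.round(3))
    top=q[q[:,2]>q[:,2].max()-.02]; print(' top',top.mean(0).round(3),top.min(0).round(3),top.max(0).round(3))
E
python3 m.py; python3 - <<'E'
import cv2
a=cv2.imread('pics/side.png')[150:420,190:470]; cv2.imwrite('pics/c1.png',cv2.resize(a,None,fx=2.2,fy=2.2,interpolation=3))
E
```

```text
scene yel [233. 258.] 438 z [0.137 0.173] top c [ 458. -188.] [31. 81.] 55.3
scene yel [266. 301.] 388 z [0.087 0.143] top c [ 586. -230.] [62. 24.] 0.9
scene yel [227. 335.] 677 z [0.136 0.173] top c [ 577. -356.] [32. 84.] 75.4
scene red [174. 378.] 793 z [-0.002  0.02 ] top c [ 462. -465.] [ 43. 200.] 88.3
scene blue [390. 293.] 1048 z [0.001 0.042] top c [805.   5.] [ 98. 102.] 60.1
lid pts 3047 [0.52  0.092 0.1  ] [0.69  0.308 0.192]
 n [ 0.528 -0.075  0.846] angle 0.562 yaw 3.0 2742 [0.52  0.092 0.1  ] [0.688 0.308 0.192] [0.611 0.201 0.138]
 top [0.553 0.238 0.177] [0.52  0.166 0.173] [0.572 0.308 0.192]
side yel [244. 283.] 1205 z [0.13  0.173] top c [ 457. -187.] [33. 83.] 57.6
side yel [313. 305.] 736 z [0.11  0.143] top c [ 585. -229.] [63. 23.] 1.6
side yel [311. 343.] 1758 z [0.13  0.174] top c [ 577. -354.] [34. 84.] 77.1
side red [244. 465.] 1791 z [0.008 0.02 ] top c [ 460. -465.] [ 44. 202.] 89.3
lid pts 1927 [0.512 0.091 0.1  ] [0.69  0.306 0.193]
 n [ 0.527 -0.081  0.846] angle 0.562 yaw 2.988 1898 [0.512 0.091 0.1  ] [0.69  0.306 0.193] [0.605 0.186 0.143]
 top [0.548 0.193 0.179] [0.512 0.108 0.173] [0.575 0.295 0.193]
```

View pics/c1.png

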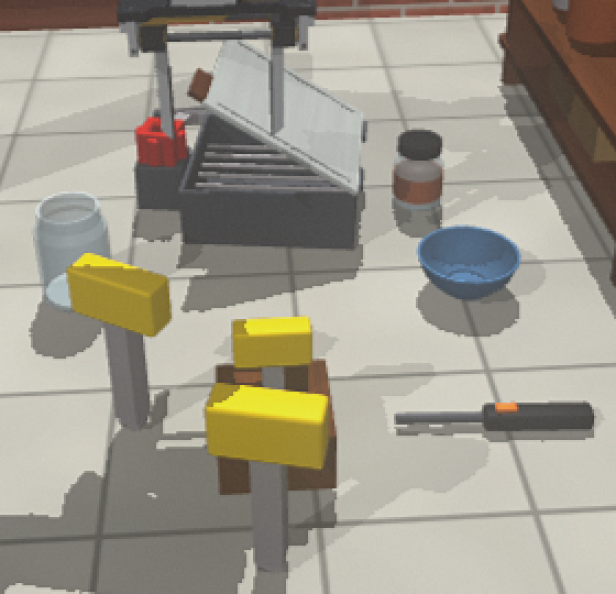

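The stand key measures 62 x 24 mm with its top at 0.142, centred on (0.586, -0.230), which matches the stated size. The free keys are 84 x 33 mm, so they're the look-alikes. The lid is open about 0.56 rad and the tray yaw is about -0.147. From the lid extents the hinge is near (0.692, 0.188). That puts the tray near (0.593, 0.203) and the knob near (0.457, 0.223). I'll shut the lid first with closed fingers.

servo_tool --series "1 0 0 -2 0; 1 4 0 -2 0; 1 8 0.1 -2 0; 1 12 0.3 -2 0; 1 16 0.5 -2 0; 1 20 0.5 -2 0; 1 20.8 0.5 -2 0; 1 20.8 0.5 1 0; 1 20.8 0.5 3 0; 1 20.8 0.5 4.5 0; 1 20.8 0.5 6 0; 1 20.8 0.5 7.5 0; 1 20.8 0.5 9 0; 1 20.8 0.5 10 0; 1 20.8 0.5 11 0"

```text
time: 1.35
tool_pos: [0.5342, 0.2112, 0.0904]
ee_rot: [-3.096, -0.002, 1.576]
wrist_force: [0.1, -1.0, -0.6]
width: 0.0284
```

servo_tool --series "1 0 0 0 0; 1 0 0 0.3 0; 1 0 0 0.6 0;1 0 0 0.9 0;1 0 0 1.2 0; 1 0 0 1.4 0; 1 0 0 1.4 0; 1 0 0 1.4 0"

```text
time: 2.02
tool_pos: [0.5553, 0.2077, 0.0814]
ee_rot: [3.141, 0.0, 1.57]
wrist_force: [-0.2, 0.1, -1.4]
width: 0.0005
```

```bash
python3 -c "
from h import *
print(robot.get_obs())
take('side','side2');take('wrist','w1')
a=cv2.imread('pics/side2.png')[150:270,200:440];b=cv2.imread('pics/w1.png')
a=cv2.resize(a,(560,280));b=cv2.resize(b,(400,300));c=np.zeros((590,560,3),np.uint8);c[:280]=a;c[285:585,:400]=b;cv2.imwrite('pics/v4.png',c)"
```

```text
{'time': 2.0167, 'joint_positions': array([ 2.62464693e-01,  2.36313853e-01,  1.44880197e+00, -1.58481099e-04,
        1.45631519e+00,  2.62950161e-01]), 'qvel': array([ 0.0020976 , -0.00340448,  0.00011042,  0.00149512,  0.00212793,
        0.00049039]), 'joint_torque': array([-3.16122256e-02, -3.89011109e+01, -2.88900644e+01,  7.15350453e-02,
       -2.01142137e-02, -6.05434252e-05]), 'tool_pos': array([0.55534303, 0.20774972, 0.08143101]), 'ee_rot': array([3.14139564e+00, 1.10019417e-04, 1.57032894e+00]), 'wrist_force': array([-0.24566469,  0.11534189, -1.39817402]), 'wrist_torque': array([-0.02055905,  0.03871957, -0.04773048]), 'width': 0.0005190406665912646}
```

View pics/v4.png

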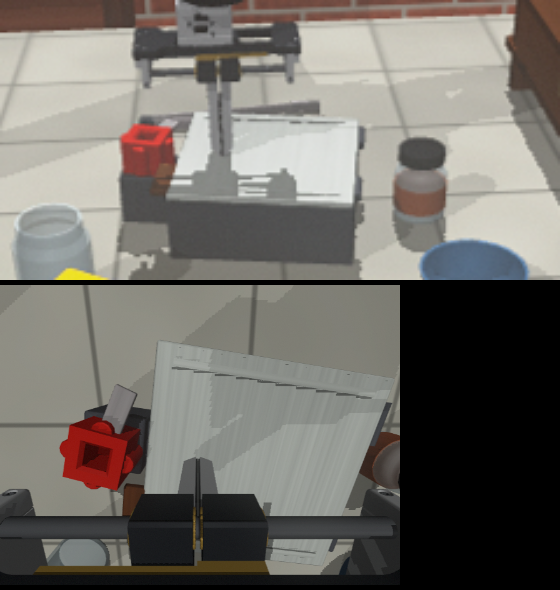

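The lid is nearly down, with the knob clear beside it. I'll press a bit more until it meets the stop.

servo_tool --series "1 0 0 0.2 0; 1 0 0 0.4 0;1 0 0 0.5 0; 1 0 0 0.5 0; 1 0 0 0.5 0; 1 0 0 0.5 0"

```text
time: 2.62
tool_pos: [0.5554, 0.208, 0.0787]
ee_rot: [3.14, -0.0, 1.571]
wrist_force: [-2.6, -0.9, 8.8]
width: 0.0006
```

```bash
python3 -c "
from h import *
print(robot.get_obs()['wrist_force'])
p,d,K,T=take('wrist','w2')
X=cloud(d,K,T); h=cv2.cvtColor(p,cv2.COLOR_RGB2HSV)
m=(((h[...,0]<6)|(h[...,0]>174))&(h[...,1]>170)&(h[...,2]>60)&(d>0))
m[:, 320:]=0
Q=X[m];print(len(Q),Q.min(0),Q.max(0)); t=Q[Q[:,2]>.094]; print(cv2.minAreaRect(t[:,:2].astype(np.float32)*1000),np.median(t[:,2]))
w=(X[...,2]>.07)&(X[...,2]<.09)&(h[...,1]<50)&(h[...,2]>110)&(X[...,0]>.48)
q=X[w]; n=np.linalg.svd(q-q.mean(0),full_matrices=False)[2][2]; print('lid',n*np.sign(n[2]),np.percentile(q[:,2],[5,50,95])); print(cv2.minAreaRect(q[:,:2].astype(np.float32)*1000))
a=cv2.imread('pics/w2.png')[140:380,60:300];cv2.imwrite('pics/v5.png',cv2.resize(a,(600,600),interpolation=3))"
```

```text
[-2.63793658 -0.9261198   8.78959867]
10028 [0.44096145 0.19230675 0.06107935] [0.50177739 0.25287276 0.10241752]
((470.9172058105469, 222.5712890625), (59.24277114868164, 59.67168426513672), 3.5793540477752686) 0.09993073249818372
lid [ 0.00285732 -0.00197395  0.99999397] [0.07798011 0.07907292 0.08084141]
((590.5425415039062, 204.60504150390625), (200.38169860839844, 234.30422973632812), 81.3308334350586)
```

View pics/v5.png

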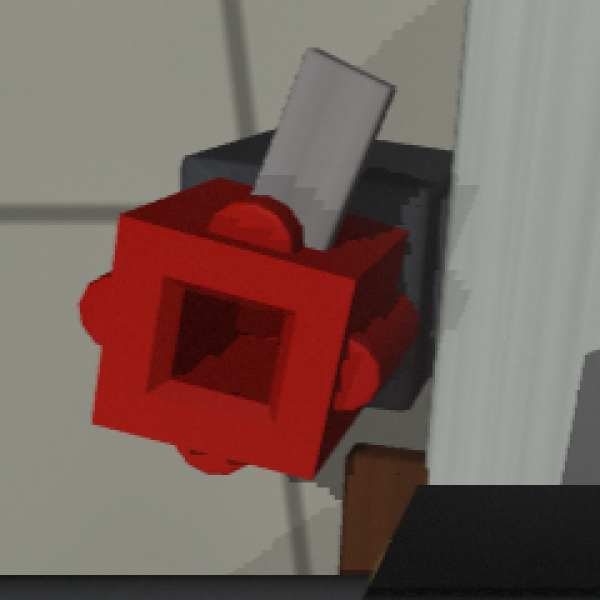

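The lid is shut: its face reads level to 0.003 rad at 0.079, with 8.8 N on it. In the crop, the knob's top corners are (122,215), (355,282), (312,478), (93,422) and the recess mouth corners are (165,280), (298,313), (275,417), (148,392).

```bash
python3 -c "
from h import *
p,d,K,T=load('w2')
for C in ([(122,215),(355,282),(312,478),(93,422)],[(165,280),(298,313),(275,417),(148,392)]):
    P=np.array([onz(K,T,60+u/2.5,140+v/2.5,.1) for u,v in C])[:,:2]*1000
    E=np.roll(P,-1,0)-P; print(P.round(1).tolist(),P.mean(0).round(1),np.linalg.norm(E,axis=1).round(1),np.degrees(np.arctan2(E[:,1],E[:,0])).round(1))
X=cloud(d,K,T)
m=(abs(X[...,2]-.1)<.003)&(X[...,0]<.51)&(X[...,0]>.43)&(X[...,1]>.18)&(X[...,1]<.27)
g=cv2.minAreaRect(X[m][:,:2].astype(np.float32)*1000);print(g)
"
```

```text
[[455.8, 250.7], [499.2, 237.2], [486.2, 193.9], [442.5, 207.0]] [470.9 222.2] [45.5 45.1 45.6 45.7] [ -17.3 -106.7  163.4   73.2]
[[462.0, 237.6], [487.3, 230.7], [480.1, 208.0], [454.9, 213.7]] [471.1 222.5] [26.2 23.8 25.8 24.9] [ -15.2 -107.7  167.4   73.5]
((471.4444580078125, 222.5825958251953), (57.87214279174805, 57.99480056762695), 89.60221862792969)
```

The knob centre is (0.471, 0.2224) with its sides at about -17°. Both the outer square (45.5 mm) and the mouth agree with the given sizes. Next I'll rise and go over to the key.

servo_tool --series "1 0 0 -4 0; 1 0 0 -8 0; 1 0 0 -12 0; 0 -3 0.2 -15 -0.12; -1 -7 0.5 -15 -0.24; -1 -11 0.8 -15 -0.36; -1 -15 1.1 -15 -0.48; -1 -19 1.4 -15 -0.6; -1 -23 1.7 -15 -0.72; -1 -27 2 -15 -0.84; -1 -31 2.2 -15 -0.96; -1 -35 2.5 -15 -1.08; -1 -39 2.8 -15 -1.2; -1 -42 3 -15 -1.32; -1 -43.8 3.1 -15 -1.44; -1 -43.8 3.1 -15 -1.57;-1 -43.8 3.1 -15 -1.57;-1 -43.8 3.1 -15 -1.57"

```text
time: 4.17
tool_pos: [0.5859, -0.2301, 0.2261]
ee_rot: [3.141, -0.0, 3.138]
wrist_force: [1.5, 1.4, 0.5]
width: 0.0934
```

```bash
python3 -c "
from h import *
o=robot.get_obs();print(o['tool_pos'],o['ee_rot'],o['joint_positions'],o['wrist_force'])
p,d,K,T=take('wrist','w3'); X=cloud(d,K,T); h=cv2.cvtColor(p,cv2.COLOR_RGB2HSV)
m=(h[...,0]>20)&(h[...,0]<35)&(h[...,1]>130)&(abs(X[...,2]-.141)<.004)&(d>0)&(abs(X[...,1]+.23)<.05)
q=X[m]; print(len(q),np.median(q[:,2]),cv2.minAreaRect(q[:,:2].astype(np.float32)*1000))
p,d,K,T=take('side','s3'); X=cloud(d,K,T)
lid=X[180:250,275:350][(abs(X[180:250,275:350,2]-.079)<.03)&(X[180:250,275:350,1]>.11)]
print(np.percentile(lid[:,2],[2,50,98]))
"
```

```text
[ 0.58592937 -0.23006791  0.22613455] [ 3.14107108e+00 -3.33792778e-04  3.13838131e+00] [-4.64373530e-01  2.64419477e-01  1.12565329e+00  3.23857925e-04
  1.75205089e+00 -2.03190013e+00] [1.51133408 1.39865067 0.46597223]
2267 0.14144581293144526 ((551.3001098632812, -219.7559356689453), (33.500160217285156, 133.95184326171875), 79.46941375732422)
[0.05218921 0.07877636 0.08205106]
```

View pics/w3.png

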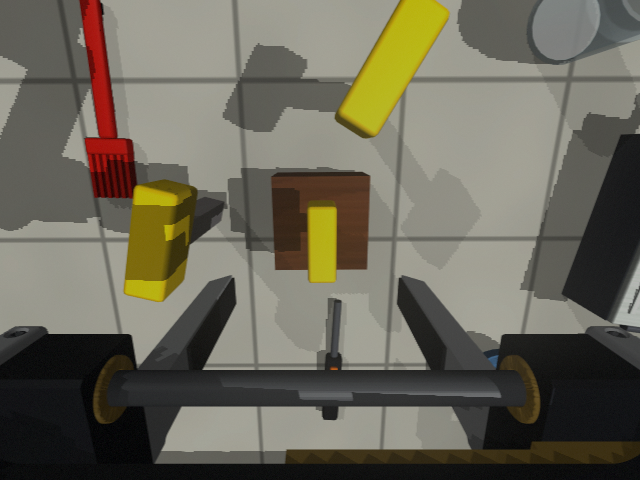

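The stand key's head top is at (307..337, 203..282), midway between the fingers. The left look-alike clears the finger.

```bash
python3 -c "
from h import *
p,d,K,T=load('w3'); X=cloud(d,K,T); h=cv2.cvtColor(p,cv2.COLOR_RGB2HSV)
m=(h[...,0]>20)&(h[...,0]<35)&(h[...,1]>130)&(abs(X[...,2]-.1415)<.003)&(d>0); m[:, :260]=0;m[:190]=0;m[:,390:]=0
q=X[m]; print(len(q),np.median(q[:,2]),cv2.minAreaRect(q[:,:2].astype(np.float32)*1000),q.mean(0))
print([onz(K,T,u,v,.1415)[:2].round(4).tolist() for u,v in [(307,203),(335,203),(337,282),(309,282)]])
"
```

```text
2202 0.14145463966130223 ((584.2581176757812, -225.56365966796875), (65.02885437011719, 23.709522247314453), 0.5505704879760742) [ 0.58293021 -0.22552788  0.14135461]
[[0.5491, -0.2373], [0.5492, -0.2152], [0.6161, -0.2127], [0.6161, -0.2363]]
```

servo_tool --series "-1 0.1 0.2 4 0; -1 0.1 0.2 8 0; -1 0.1 0.2 10 0; -1 0.1 0.2 11 0; -1 0.1 0.2 12 0; -1 0.1 0.2 12.2 0; -1 0.1 0.2 12.2 0; 1 0.1 0.2 12.2 0; 1 0.1 0.2 12.2 0; 1 0.1 0.2 12.2 0; 1 0.1 0.2 12.2 0; 1 0.1 0.2 12.2 0; 1 0.1 0.2 12.2 0; 1 0.1 0.2 12.2 0; 1 0.1 0.2 12.2 0"

```text
time: 5.52
tool_pos: [0.585, -0.228, 0.1045]
ee_rot: [3.142, 0.0, 3.141]
wrist_force: [-0.4, 0.5, -0.1]
width: 0.0439
```

```bash
python3 -c "
from h import *
o=robot.get_obs();print(o['tool_pos'],o['ee_rot'],o['wrist_force'],o['wrist_torque'],o['width'])
for tag in('scene','s3'):
    p,d,K,T=take('scene','sc3') if tag=='scene' else load('s3'); X=cloud(d,K,T); h=cv2.cvtColor(p,cv2.COLOR_RGB2HSV)
    m=((h[...,0]<8)|(h[...,0]>172))&(h[...,1]>140)&(abs(X[...,2]-.1)<.004)&(d>0)&(X[...,1]>.1)&(X[...,0]<.6)
    q=X[m]; print(tag,len(q)); 
    if len(q)>5: print(cv2.minAreaRect(q[:,:2].astype(np.float32)*1000),q.min(0),q.max(0))
a=cv2.resize(cv2.imread('pics/s3.png')[190:250,235:295],(480,480),interpolation=3)
b=cv2.resize(cv2.imread('pics/sc3.png')[145:205,295:355],(480,480),interpolation=3)
cv2.imwrite('pics/v7.png',cv2.resize(np.hstack([a,b]),(800,400)))
"
```

```text
[ 0.58501696 -0.22800182  0.10446742] [3.14155141e+00 3.20885369e-05 3.14076670e+00] [-0.37989835  0.46204842 -0.14410862] [ 0.11580108 -0.05374962 -0.01697874] 0.04393683077580576
scene 105
((472.55804443359375, 212.95535278320312), (54.91468811035156, 55.13957977294922), 69.30046844482422) [0.44452522 0.1869273  0.09601064] [0.49809898 0.24599243 0.10318789]
s3 151
((-39.608612060546875, 1144.7633056640625), (530.590087890625, 2118.66943359375), 41.84367370605469) [-0.93821529  0.19166118  0.096001  ] [0.49893138 1.77082698 0.10368021]
```

View pics/v7.png

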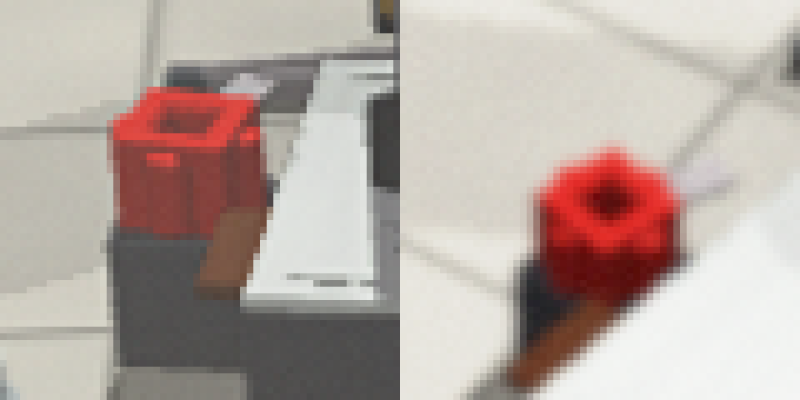

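The side view shows the recess mouth near (188,117) in the crop, and the scene view near (608,199). I'll finish the grip and cross-check the knob against these.

servo_tool --series "1 0 0 0 0; 1 0 0 0 0; 1 0 0 0 0; 1 0 0 0 0; 1 0 0 0 0; 1 0 0 0 0; 1 0 0 0 0"

```text
time: 6.15
tool_pos: [0.585, -0.2276, 0.1044]
ee_rot: [3.141, -0.0, 3.141]
wrist_force: [0.5, 1.5, 0.5]
width: 0.0236
```

```bash
python3 -c "
from h import *
o=robot.get_obs();print(o['tool_pos'],o['wrist_force'],o['wrist_torque'],o['width'])
for t,u,v in(('s3',235+188/6.667,190+117/6.667),('sc3',295+208/6.667,145+199/6.667)):
    p,d,K,T=load(t); print(t,onz(K,T,u,v,.1))
p,d,K,T=load('side');print('key via side top corners',[onz(K,T,u,v,.1415)[:2].round(4).tolist() for u,v in [(296,296),(330,295)]])
"
```

```text
[ 0.58502425 -0.22764122  0.10443759] [0.52896631 1.53329758 0.51773693] [ 0.48038909 -0.09261768 -0.03875803] 0.023638631954911088
s3 [0.47315004 0.22039718 0.1       ]
sc3 [0.47219765 0.21767114 0.1       ]
key via side top corners [[0.5537, -0.22], [0.616, -0.2218]]
```

servo_tool --series "1 0 0 -1 0; 1 0 0 -3 0; 1 0 0 -6 0; 1 0 0 -9 0; 1 0 0 -12 0; 1 0 2 -12 0; 1 0 5 -12 0; 1 0 9 -12 0.05; 1 0 13 -12 0.1; 1 1 17 -12 0.15; 1 2.5 21 -12 0.2; 1 4 24.5 -12 0.25; 1 5.5 28 -12 0.29; 1 7 31.5 -12 0.29; 1 8.5 35 -12 0.29; 1 9.5 38.5 -12 0.29; 1 10.5 42 -12 0.29; 1 11.4 44.5 -12 0.29; 1 11.4 45 -12 0.29; 1 11.4 45 -12 0.29"

```text
time: 7.82
tool_pos: [0.4709, 0.2233, 0.2247]
ee_rot: [-3.141, 0.001, 2.854]
wrist_force: [-0.2, -1.1, -2.3]
width: 0.0237
```

servo_tool --series "1 0 0 0 0; 1 0 0 0.5 0; 1 0 0 1 0; 1 0 0 1 0; 1 0 0 1 0"

```text
time: 8.23
tool_pos: [0.4713, 0.221, 0.2136]
ee_rot: [-3.14, -0.001, 2.849]
wrist_force: [-0.1, -0.8, -1.1]
width: 0.0237
```

```bash
python3 -c "
from h import *
o=robot.get_obs();print(o['tool_pos'],o['ee_rot'],o['joint_positions'],o['wrist_force'],o['width'])
take('side','s4');take('wrist','w4');take('scene','sc4')
a=cv2.resize(cv2.imread('pics/s4.png')[150:250,213:313],(400,400),interpolation=3)
b=cv2.resize(cv2.imread('pics/sc4.png')[110:210,280:380],(400,400),interpolation=3)
w=cv2.imread('pics/w4.png')[100:400,0:640]
cv2.imwrite('pics/v8.png',np.vstack([np.hstack([a,b]),cv2.resize(w,(427,200)) .__class__((200,800,3),np.uint8)*0]))
c=np.zeros((600,800,3),np.uint8);c[:,:]=0
c[:300,:300]=cv2.resize(a,(300,300));c[:300,310:610]=cv2.resize(b,(300,300));c[300:600,:640]=w;cv2.imwrite('pics/v8.png',c)"
```

```text
[0.47133152 0.22100816 0.21357965] [-3.14040043e+00 -1.23322149e-03  2.84907324e+00] [ 3.29688996e-01  2.14149207e-02  1.42375411e+00 -2.52077948e-04
  1.69812060e+00 -9.48620454e-01] [-0.10086385 -0.84961635 -1.05166229] 0.02371461976399929
```

View pics/v8.png

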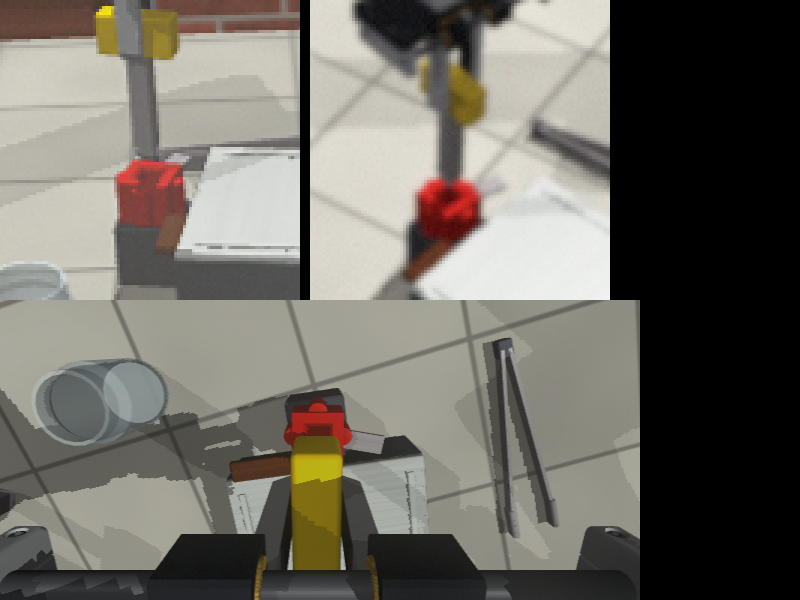

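The key hovers upright over the knob. In the wrist view the mouth (column about 318) lines up with the head (about 317). I'll lower it just into the mouth and read the forces.

servo_tool --series "1 0 0 1 0; 1 0 0 1.8 0; 1 0 0 2.4 0; 1 0 0 2.8 0; 1 0 0 3.2 0; 1 0 0 3.2 0; 1 0 0 3.2 0"

```text
time: 8.97
tool_pos: [0.4712, 0.2221, 0.1822]
ee_rot: [-3.141, -0.0, 2.851]
wrist_force: [-0.0, -0.6, -2.1]
width: 0.0239
```

servo_tool --series "1 0 0 0.5 0; 1 0 0 1 0; 1 0 0 1.4 0; 1 0 0 1.7 0; 1 0 0 1.9 0; 1 0 0 2.0 0; 1 0 0 2.0 0; 1 0 0 2.0 0"

```text
time: 9.63
tool_pos: [0.4715, 0.2222, 0.1626]
ee_rot: [3.141, 0.0, 2.851]
wrist_force: [-0.2, 0.2, -2.4]
width: 0.0239
```

```bash
python3 -c "
from h import *
o=robot.get_obs();print(o['tool_pos'],o['ee_rot'],o['wrist_force'],o['wrist_torque'],o['width'])
p,d,K,T=take('wrist','w5');take('side','s5')"
```

```text
[0.47153117 0.22215105 0.162622  ] [3.14124000e+00 4.90979894e-04 2.85077125e+00] [-0.17879881  0.15364921 -2.37597941] [ 0.08740854 -0.0579864  -0.03556464] 0.0239405699850348
```

servo_tool --series "1 0 0 0.1 0; 1 0 0 0.2 0; 1 0 0 0.3 0; 1 0 0 0.3 0; 1 0 0 0.3 0; 1 0 0 0.3 0"

```text
time: 10.23
tool_pos: [0.4717, 0.2221, 0.1623]
ee_rot: [3.14, 0.002, 2.851]
wrist_force: [-1.9, -0.9, 7.6]
width: 0.024
```

The key is on the recess floor: 7.6 N at TCP z 0.1623. Now I'll turn clockwise in stages, watching the torque.

servo_tool --series "1 0 0 -0.1 0.05; 1 0 0 -0.1 0.15; 1 0 0 -0.1 0.25; 1 0 0 -0.1 0.35; 1 0 0 -0.1 0.45; 1 0 0 -0.1 0.55; 1 0 0 -0.1 0.65; 1 0 0 -0.1 0.75; 1 0 0 -0.1 0.85; 1 0 0 -0.1 0.95; 1 0 0 -0.1 0.95; 1 0 0 -0.1 0.95"

```text
time: 11.23
tool_pos: [0.471, 0.2222, 0.1623]
ee_rot: [3.141, -0.0, 1.901]
wrist_force: [-3.0, 0.3, 4.4]
width: 0.0241
```

```bash
python3 -c "
from h import *
o=robot.get_obs();print(o['tool_pos'],o['ee_rot'],o['joint_positions'],o['wrist_force'],o['wrist_torque'],o['width'])"
```

```text
[0.47098993 0.22215596 0.16234142] [ 3.14117763e+00 -2.83684713e-04  1.90073183e+00] [3.31639684e-01 3.42694545e-02 1.51189562e+00 2.83059991e-04
 1.59501208e+00 1.71115684e-03] [-2.97835174  0.34994591  4.40977181] [-0.24748591  0.8995197  -0.10393098] 0.024052552880393485
```

servo_tool --series "1 0 0 0 0.1; 1 0 0 0 0.2; 1 0 0 0 0.25; 1 0 0 0 0.25; 1 0 0 0 0.25"

```text
time: 11.65
tool_pos: [0.4708, 0.2222, 0.1623]
ee_rot: [-3.142, -0.0, 1.651]
wrist_force: [-3.3, -0.2, 6.4]
width: 0.024
```

```bash
python3 -c "
from h import *
o=robot.get_obs();print(o['tool_pos'],o['ee_rot'],o['wrist_force'],o['wrist_torque'],o['width'])"
```

```text
[0.4708169  0.22218222 0.16231128] [-3.14152641e+00 -4.42708040e-04  1.65091648e+00] [-3.31089465 -0.23404503  6.35814869] [-0.23858084  0.96500893 -0.00742135] 0.024039726344174603
```

servo_tool --series "1 0 0 0 0.06; 1 0 0 0 0.12; 1 0 0 0 0.12; 1 0 0 0 0.12"

```text
time: 11.98
tool_pos: [0.4708, 0.2222, 0.1623]
ee_rot: [-3.141, -0.0, 1.531]
wrist_force: [-3.5, -0.9, 5.0]
width: 0.0237
```

```bash
python3 -c "
from h import *
o=robot.get_obs();print(o['tool_pos'],o['ee_rot'],o['wrist_force'],o['wrist_torque'],o['width'])
take('wrist','w6');take('side','s6')
a=cv2.resize(cv2.imread('pics/s6.png')[150:250,223:323],(400,400),interpolation=3)
w=cv2.imread('pics/w6.png')[150:400,200:440]
cv2.imwrite('pics/v9.png',np.hstack([a,cv2.resize(w,(384,400),interpolation=3)]))"
```

```text
[0.47080935 0.22219955 0.16234648] [-3.14145507e+00 -4.87010307e-04  1.53086920e+00] [-3.47423509 -0.89849112  5.0348786 ] [-0.19699106  0.94725965 -0.04045587] 0.023699979928787075
```

View pics/v9.png

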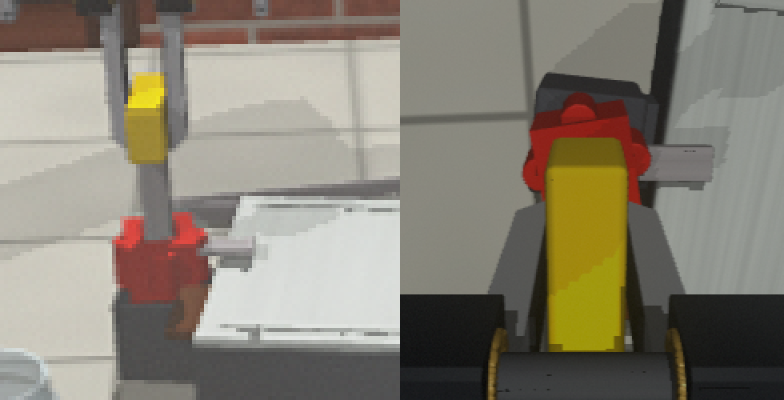

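The tongue is over the lid but still points along about world +x, some 0.1 rad short of the tray axis (yaw -0.15). I'll continue to the stop.

servo_tool --series "1 0 0 0 0.05; 1 0 0 0 0.1; 1 0 0 0 0.1; 1 0 0 0 0.1"

```text
time: 12.42
tool_pos: [0.4708, 0.2222, 0.1623]
ee_rot: [-3.141, -0.0, 1.431]
wrist_force: [-3.2, -1.1, 5.6]
width: 0.0238
```

```bash
python3 -c "
from h import *
o=robot.get_obs();print(o['tool_pos'],o['ee_rot'],o['wrist_force'],o['wrist_torque'],o['width'])"
```

```text
[0.47075793 0.22221347 0.16232926] [-3.14131273e+00 -4.82181316e-04  1.43096562e+00] [-3.19391207 -1.05616715  5.62301484] [-0.19046016  0.94777885  0.01257297] 0.023789450177180194
```

servo_tool --series "1 0 0 0 0.04; 1 0 0 0 0.08; 1 0 0 0 0.08; 1 0 0 0 0.08"

```text
time: 12.75
tool_pos: [0.4708, 0.2223, 0.1624]
ee_rot: [3.142, -0.0, 1.353]
wrist_force: [-2.8, -1.6, 5.0]
width: 0.0239
```

```bash
python3 -c "
from h import *
o=robot.get_obs();print(o['tool_pos'],o['ee_rot'],o['wrist_force'],o['wrist_torque'],o['width'])
p,d,K,T=take('wrist','w7');p2,d2,K2,T2=take('side','s7')
X=cloud(d2,K2,T2);h=cv2.cvtColor(p2,cv2.COLOR_RGB2HSV)
w=cv2.imread('pics/w7.png')[150:400,200:440]
a=cv2.resize(cv2.imread('pics/s7.png')[185:245,243:303],(400,400),interpolation=3)
cv2.imwrite('pics/v10.png',np.hstack([a,cv2.resize(w,(384,400),interpolation=3)]))"
```

```text
[0.47083399 0.2222631  0.16236451] [ 3.14151179e+00 -3.18685001e-04  1.35319818e+00] [-2.83829569 -1.56599646  5.00145012] [-0.28185589  0.89111197  0.75517056] 0.0239150522751814
```

View pics/v10.png

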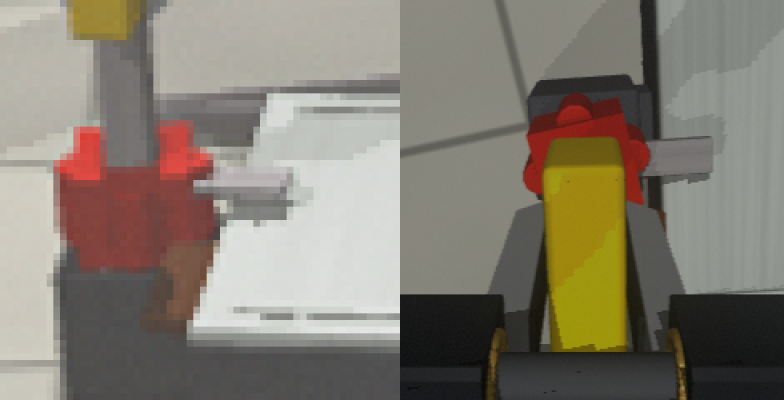

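The torque has jumped to 0.76 N m, so the knob is at its stop. The tongue lies parallel to the lid's sides. I'll relax the windup a little, open, and rise straight up.

servo_tool --series "1 0 0 0 -0.05; 1 0 0 -0.05 -0.05; 0.3 0 0 -0.05 -0.05; -0.2 0 0 -0.05 -0.05; -0.6 0 0 -0.05 -0.05; -1 0 0 -0.05 -0.05; -1 0 0 -0.05 -0.05; -1 0 0 -0.05 -0.05; -1 0 0 -0.05 -0.05; -1 0 0 -0.05 -0.05; -1 0 0 -0.05 -0.05; -1 0 0 -0.05 -0.05; -1 0 0 -3 -0.05; -1 0 0 -6 -0.05; -1 0 0 -10 -0.05; -1 0 0 -13 -0.05; -1 0 0 -13 -0.05; -1 0 0 -13 -0.05"

```text
time: 14.35
tool_pos: [0.4723, 0.2224, 0.2931]
ee_rot: [3.137, -0.003, 1.401]
wrist_force: [-0.0, -0.3, 0.0]
width: 0.0941
```

```bash
python3 -c "
from h import *
o=robot.get_obs();print(o['tool_pos'],o['wrist_force'],o['width'])
p,d,K,T=take('wrist','w8');p2,d2,K2,T2=take('side','s8')
X=cloud(d,K,T);h=cv2.cvtColor(p,cv2.COLOR_RGB2HSV)
m=(h[...,0]>20)&(h[...,0]<35)&(h[...,1]>130)&(d>0);q=X[m];q=q[q[:,2]>.185];print('head',np.percentile(q[:,2],[5,50,95]),cv2.minAreaRect(q[:,:2].astype(np.float32)*1000))
t=(abs(X[...,2]-.079)<.01)&(h[...,1]<50)&(h[...,2]>110)&(X[...,0]>.54);q=X[t];n=np.linalg.svd(q-q.mean(0),full_matrices=False)[2][2];print('lid',n,np.median(q[:,2]),len(q))
a=cv2.resize(cv2.imread('pics/s8.png')[130:250,203:323],(400,400),interpolation=3)
cv2.imwrite('pics/v11.png',np.hstack([a,cv2.resize(cv2.imread('pics/w8.png')[60:400,150:490],(400,400),interpolation=3)]))"
```

```text
[0.47232191 0.222436   0.29308352] [-0.03766987 -0.28377901  0.0025242 ] 0.09410923455280022
head [0.19836615 0.41630167 0.41998091] ((482.36029052734375, 221.47059631347656), (65.52330017089844, 119.19042205810547), 81.49740600585938)
lid [-2.22601469e-03 -9.17065734e-04  9.99997102e-01] 0.07916517079342045 22835
```

View pics/v11.png

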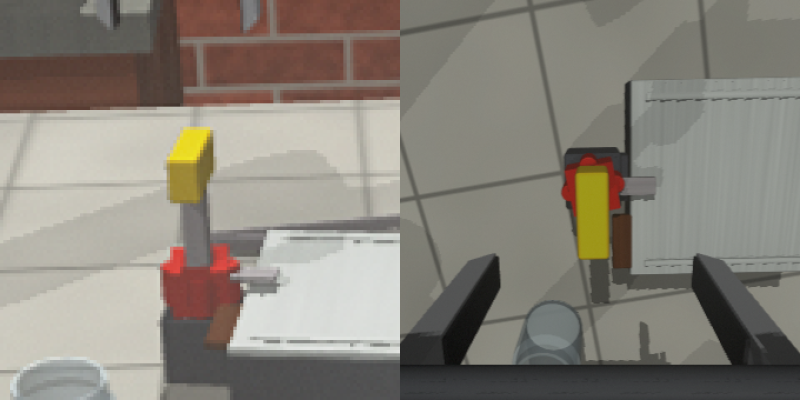

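The key stands free with its head top at 0.198 (0.199 expected if fully home). The lid is level and the tongue is parallel to the lid's sides. I'm handing the job in.

```bash
python3 -c "
from h import *
print(robot.close_job())"
```

```text
the job is handed in; nothing more can be done
None
```

The job is done and handed in at about 14.5 s of the 67 s allowed. The hand-in gave no verdict.

I pressed the lid shut and took the 66 x 24 mm key from the stand. I seated it on the recess floor and turned it about 1.5 rad clockwise, slack included. The torque then jumped to 0.76 N m, which I took as the stop. Then I let go and rose clear.

**Last checks:**
- **Lid:** level to 0.003 rad, with its upper face at 79 mm.
- **Key:** standing alone and looking upright. Its head top is at about 198 mm; fully home would be 199 mm.
- **Tongue:** lying over the lid, parallel to its sides.
- **Robot:** gripper open and clear, with wrist force near zero.

**Disagreements and limits:**
- **Camera differences:** the wrist and fixed cameras differed by about 4 mm on the key and 2–5 mm on the knob. The insertion still met no side force.
- **Tray position:** my first estimate from the lid was about 15 mm off in x. I replaced it with the direct view of the knob.
- **Not measured:** I judged the final latch angle only from the torque jump and the pictures. I did not re-measure the bystanders, but no unexpected contact force showed on the way.

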